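Close the twist-lock cover over the nested canister

ROBOT

A 7-joint arm with a two-finger parallel gripper is mounted at the origin on a cart in front of the work surface, level with it; the furniture and walls round the work are solid. World frame = base frame: x ahead of the robot, y to its left, z up, the work surface at z = 0. Lengths are in m, angles in degrees, forces in N, time in s.
With the tool pointing down it reaches from about 0.425 to 0.875 m from the base axis. Payload 4.7 kg.
Tool frame: the origin (TCP) lies at the very end of the fingers, on their centre line; the grasp point (between the pads) lies 19 mm behind it; z points along the fingers, y is the line along which they close (so a half turn about z gives the same grasp; the last joint's range is limited). The gripper opens to 87 mm and grips with 3 to 60 N. Pads are 19 mm wide; open, the fingers measure 117 mm over their backs; the gripper's body (75 mm by 190 mm) begins 51 mm behind the grasp point.
Start: joints at [-65.483, 18.392, -4.016, 83.108, 1.295, 78.541, -3.26], TCP at [0.261, 0.595, 0.199] pointing down, gripper open.
Joint ranges: [-163.93, 163.93], [-17.29, 119.83], [-79.2, 71.16], [3.27, 140.29], [-89.18, 269.18], [5.43, 117.66], [-154.24, 154.24]. Speed limits (degrees/s): [147.25, 147.25, 180, 180, 180, 180, 180].

INTERFACE

Orientations are given as [roll, pitch, yaw] about the fixed x, y, z axes, in that order (R = Rz(yaw) Ry(pitch) Rx(roll)).
In Python, from cell import telemetry, cams, env gives the robot as it stands.
- The arm moves only by the tool arm_command, never from a script. Its argument "series" is text: rows parted by semicolons, each of 5 numbers parted by spaces: the shift along the tool's x, y, z in mm, then the turn about the tool's z in rad, then the closure in counts, from 0 (fully open) to 255 (shut). A call has 1 to 20 rows; each row shifts and turns the commanded pose from where the row before left it, along the tool's axes as they then stand; what a row does not reach is not made up. A row lasts 1/12 s, in which the tool goes at most 41.7 mm and 7.16 degrees, less where a joint would pass 70% of its speed; a pose out of reach is approached as far as the arm can. A call is refused whole if a number of a shift passes 41.7 or a number of a turn 0.125, either way. A call with a gripper value outside its range is refused whole. The fingers move at their own pace and stop on an object; "squeeze" is the grip in N (left out, the last holds). Time passes only in rows, so rows that do not move let the fingers close. It gives the time, the measured TCP pose, the force, the opening and the grip force at its end, in the units of the state.
- telemetry.get_obs(): the state, without advancing time (a new reading comes with each control period).
- cams.read_camera(name): name is "side" or "top" or "wrist"; returns the picture (420x560x3 uint8, blue, green, red); there is no depth.
- cams.calibration(name): a dict with "K" (3x3 intrinsics, pixels), "origin" and "rotation" of the camera in the world; the wrist camera has in their place "hand_eye" (4x4, takes a point from camera to tool coordinates, whose origin is the TCP and whose axes are the flange's). Camera axes: x right, y down, z forward; pixel columns grow to the right and rows downward; lengths in m; the calibration is good to about 2 mm. The wrist camera is an equidistant fisheye: a pixel r from the principal point sees the ray r / f radians off the axis. A picture is of the moment at which its call begins: read the wrist's pose just before it. calibration takes no time and is no camera call.
- env.sign_off(): hands the job in; it is judged then, once.
The state is a dict: "time_s": time; "qpos": joint angles; "joint_velocities": joint speeds; "effort": joint torques, N m; "tool_pos": TCP position; "tool_rot": TCP orientation; "force": force on the tool from outside, world axes, zero at the start; "wrist_torque": the same for the moment, N m; "grip_width": finger opening in m; "grasp_force": force on a finger pad.
Only numpy, scipy, OpenCV 4.12 (cv2) and the standard library are available. Lean on these libraries where they do the work, as an engineer would, in place of code of your own. Each camera call takes 0.05 s, during which the arm holds its last target. There are 200 camera calls.

TASK

A small brass canister stands in the open steel pot that is screwed to the bench. Put the cover that fits, the larger of the two, over the canister and right down onto the pot's foot plate with its ears in the open gaps between the pot's two hooks, then turn it clockwise (seen from above) until both ears are fully home under the hooks, and let go. Leave the smaller cover where it is, and the canister upright inside.

Things in the scene. Friction and masses are not known exactly. Their poses are not given: they have to be found in the camera images.
- pot: Dark steel; fixed. Origin: centre of underside, z up. Foot plate 184 mm wide, 14 thick; on it an open cup, 80 mm wide, rim 44 mm up. Hooks on the plate at +x and -x, 58 to 84 mm from the axis, tops 32 mm up; lips 12 mm over the plate, a stop at the clockwise end. Ears drop in freely with the cover's x axis 30 to 145 deg counterclockwise of the pot's (best 60); home (at the stops): x axes in line.
- canister: Closed round brass canister, 50 mm in diameter, 55 mm high, 0.15 kg, standing loose inside the pot's cup (inner floor 18 mm, canister top 73 mm above the bench). Origin: centre of its underside; z is its axis.
- large_cover: Plain steel upside-down cup, about 0.3 kg: 100 mm outside, 92 inside diameter (6 mm loose all round on the pot's cup), 70 high, 66 deep. Two ears at the mouth along +x and -x, 20 mm wide, 8 thick, reach 69 mm from the axis. Grip bar on top along x: 60 long, 12 thick, 70 to 102 mm above the mouth. Origin: centre of the mouth; z up. Stands mouth down; seated, its origin is 14 mm above the bench.
- small_cover: The wrong cover, to be left alone: same shape and steel but only 68 mm in diameter (106 mm over its ears) and 60 mm high (92 mm with its bar), too narrow for the pot's cup. Origin: centre of the mouth; stands mouth down on the bench.
Mind the look-alikes: they are no part of the job. Several things have the shape of the canister; the one meant has the colours described above.

How it is judged (in metres and radians):
On the way:
1. the large cover is down on the pot's foot plate, around the canister, with its ears still in the gaps between the hooks (z of large_cover in the frame of pot below 0.018 m and horizontal distance between large_cover and pot below 0.012 m and angle between the x axis of large_cover and the x axis of pot, either way round above 0.38 rad), for 0.1 s.
At the end, for the whole second after the job is handed in: Large cover at rest, upright (0.15 rad), down on the foot plate (6 mm), centred (12 mm), ear line within 0.26 rad of the pot's x axis, under both hooks; canister upright (0.2 rad) inside, within 15 mm of the axis and 10 mm of the cup floor; small cover within 30 mm of its start (z of large_cover in the frame of pot between 0.01 and 0.02 m and horizontal distance between large_cover and pot below 0.012 m and angle between the x axis of large_cover and the x axis of pot, either way round below 0.26 rad and angle between large_cover's own z axis and vertical below 0.15 rad and horizontal distance between canister and pot below 0.015 m and z of canister in the frame of pot below 0.028 m and angle between canister's own z axis and vertical below 0.2 rad and linear speed of large_cover below 0.02 m/s and distance of small_cover from where it was at the start of the episode below 0.03 m); the robot touches nothing.
It fails at once if the small cover is moved more than 30 mm (distance of small_cover from where it was at the start of the episode above 0.03 m).
It also fails if it takes over 48 s, if anything falls off the work surface, if the arm or the gripper's body presses on something with over 40 N, if the wrist force passes 120 N, or if a joint passes its speed limit or range.

## Working session

There is one attempt and no reset: what is moved stays moved. The work goes in short steps, Python scripts to look and compute and a tool call to move; the robot and the scene stay as the last step left them, time stands still between calls to the robot, and variables do not carry over. Pictures are saved under pics/ and viewed, at most 10 in all, crops included, and the job is handed in when it is done.

Besides the shell and the picture viewer there is one more tool, called after "Call:" by a JSON object that holds its "fn" and its "kwargs". arm_command: Moves the arm, as the interface text tells. Its arguments: {"type":"object","properties":{"series":{"type":"string"},"squeeze":{"type":"number"}},"required":["series"]}

```bash
mkdir -p pics
python3 - <<'E'
from cell import telemetry, cams, env
import cv2, numpy as np
o=telemetry.get_obs(); print({k:np.round(v,3) for k,v in o.items()})
for n in ("top","side"):
    cv2.imwrite(f"pics/{n}0.png",cams.read_camera(n)); c=cams.calibration(n); print(n,{k:np.round(v,4).tolist() for k,v in c.items()})
print(cams.calibration("wrist"))
E
```

```text
{'time_s': np.float64(0.0), 'qpos': array([-65.484,  18.439,  -4.015,  83.175,   1.295,  78.54 ,  -3.262]), 'joint_velocities': array([-0.007,  0.071, -0.104,  0.012,  0.041,  0.055,  0.05 ]), 'effort': array([ 0.0000e+00, -4.9130e+01, -4.0400e-01, -3.1252e+01, -6.4000e-02,
        4.4000e-02,  0.0000e+00]), 'tool_pos': array([0.261, 0.595, 0.198]), 'tool_rot': array([-1.79890e+02,  6.00000e-03,  1.56291e+02]), 'force': array([-0.075,  0.24 ,  0.512]), 'wrist_torque': array([0.046, 0.006, 0.011]), 'grasp_force': np.float64(0.0), 'grip_width': np.float64(0.087)}
top {'K': [[409.1309, 0.0, 274.3999], [0.0, 409.1309, 211.3432], [0.0, 0.0, 1.0]], 'origin': [0.3873, 0.0193, 0.9186], 'rotation': [-170.9134, -2.2403, -89.798]}
side {'K': [[422.7369, 0.0, 279.6039], [0.0, 422.7369, 208.5353], [0.0, 0.0, 1.0]], 'origin': [0.4605, -0.8575, 0.7989], 'rotation': [-130.6725, 0.7829, -3.1668]}
{'K': array([[325.1922621 ,   0.        , 276.50940976],
       [  0.        , 325.1922621 , 209.46643348],
       [  0.        ,   0.        ,   1.        ]]), 'hand_eye': array([[ 1.60892424e-03, -9.53531531e-01, -3.01288948e-01,
         8.32254184e-02],
       [ 9.99998320e-01,  1.26957040e-03,  1.32213987e-03,
        -1.01165141e-04],
       [-8.78194525e-04, -3.01290569e-01,  9.53531972e-01,
        -1.86167339e-01],
       [ 0.00000000e+00,  0.00000000e+00,  0.00000000e+00,
         1.00000000e+00]])}
```

View pics/top0.png

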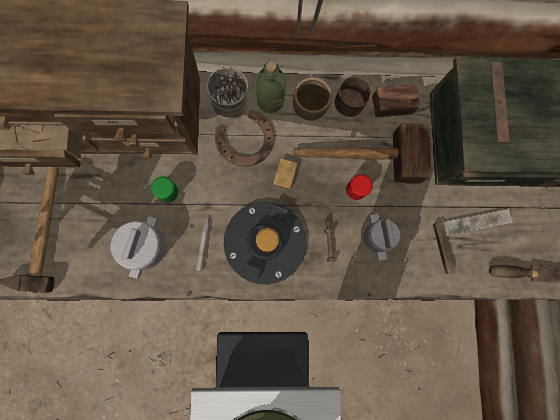

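View pics/side0.png

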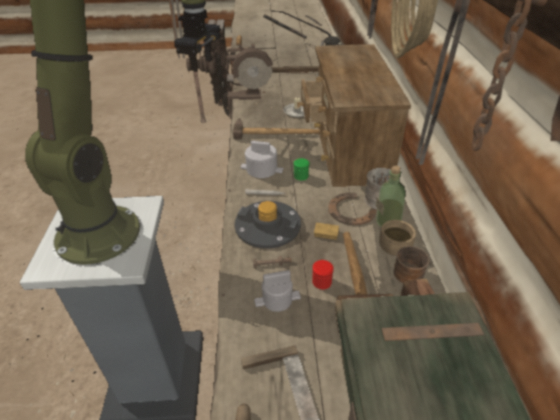

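Top view: the large cover is at (137,245) and the small one at (382,235). The pot is at (266,240) with the brass canister at (267,240). Possible mix-ups are the green (164,189) and red (360,187) canisters, the yellow block (286,173) and the small cover. I choose the cover at (137,245) and the canister in the pot, and will check both in a close crop.

```bash
cat > h.py <<'E'
from cell import telemetry, cams, env
import cv2, numpy as np
from scipy.spatial.transform import Rotation as Ro
def rot(v): return Ro.from_euler('xyz',v,degrees=True).as_matrix()
def px(n,u,v,z):
    c=cams.calibration(n); K=c['K']; d=rot(c['rotation'])@np.linalg.solve(K,[u,v,1.]); o=np.array(c['origin'])
    return (o+d*(z-o[2])/d[2])
def wpx(o,u,v,z):
    c=cams.calibration('wrist'); K=c['K']; x=np.array([u-K[0,2],v-K[1,2]]); r=np.hypot(*x); th=r/K[0,0]
    d=np.array([*(np.sin(th)*x/max(r,1e-9)),np.cos(th)]); T=c['hand_eye']; R=rot(o['tool_rot'])
    d=R@T[:3,:3]@d; p=np.array(o['tool_pos'])+R@T[:3,3]; return p+d*(z-p[2])/d[2]
E
python3 - <<'E'
from h import *
i=cv2.imread('pics/top0.png')
a=cv2.resize(i[190:295,90:190],None,fx=4,fy=4,interpolation=cv2.INTER_CUBIC)
b=cv2.resize(i[190:295,215:315],None,fx=4,fy=4,interpolation=cv2.INTER_CUBIC)
cv2.imwrite('pics/crop.png',np.hstack([a,b]))
for t,u,v,z in [('large ear1',152,222,.008),('ear2',135,273,.008),('can',267,240,.073),('pot',265,241,.014),('small',382,235,.06)]: print(t,px('top',u,v,z).round(3))
E
```

```text
large ear1 [0.507 0.256 0.008]
ear2 [0.394 0.287 0.008]
can [0.463 0.002 0.073]
pot [0.466 0.005 0.014]
small [ 0.476 -0.243  0.06 ]
```

View pics/crop.png

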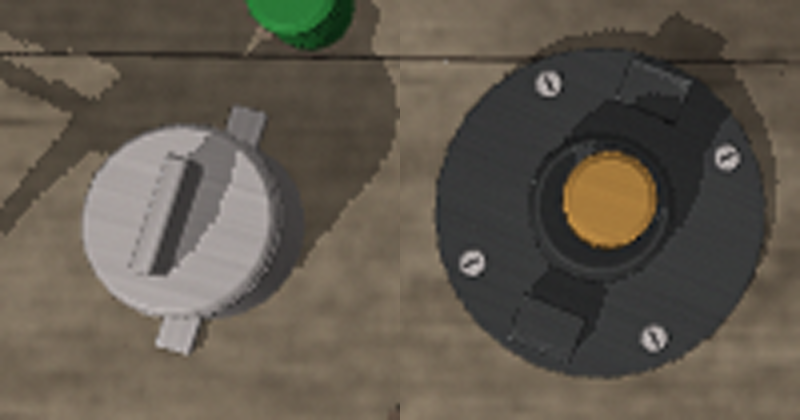

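The crop confirms it: plain steel large cover, its bar top at about crop (160,215). The brass canister stands in the pot's cup, with hook tops at (655,85) and (547,330).

Run:
```python
from h import *
A=lambda u,v,z:px('top',90+u/4-.4,190+v/4-.4,z)
B=lambda u,v,z:px('top',215+(u-400)/4-.4,190+v/4-.4,z)
ang=lambda a,b:np.degrees(np.arctan2(*(a-b)[1::-1]))
e1,e2=A(249,107,.008),A(174,352,.008); print('ears',e1,e2,(e1+e2)/2,ang(e1,e2),np.linalg.norm(e1-e2))
b1,b2=A(180,157,.102),A(141,272,.102); print('bar',(b1+b2)/2,ang(b1,b2),np.linalg.norm(b1-b2))
h1,h2=B(655,85,.032),B(547,330,.032); print('hooks',(h1+h2)/2,ang(h1,h2),np.linalg.norm(h1-h2))
print('plate',B(601,212,.014),'can',B(609,199,.073))
s=[B(548,84,.014),B(727,157,.014),B(654,338,.014),B(472,263,.014)];print('screws',np.mean(s,0),ang(s[0],s[2]),ang(s[1],s[3]))
```

```text
ears [0.51922644 0.25695944 0.008     ] [0.38459168 0.29043701 0.008     ] [0.45190906 0.27369823 0.008     ] -13.963673396274189 0.13873451755331404
bar [0.45187252 0.27280082 0.102     ] -15.403258776659381 0.05889052951002917
hooks [0.46382881 0.00518525 0.032     ] -23.356426330169196 0.14527229685447862
plate [0.46199993 0.00526694 0.014     ] can [0.46388803 0.00208761 0.073     ]
screws [0.46333351 0.0055646  0.014     ] 23.046741063780022 -67.01644168566983
```

Call:
{"fn": "arm_command", "kwargs": {"series": "-10 -7 0 0 0;-20 -14 0 0 0;-20 -14 0 0 0;-20 -14 0 0 0;-20 -14 0 0 0;-20 -15 0 0 0;-20 -15 0 0 0;-20 -15 0 0 0;-20 -15 0 0 0;-20 -15 0 0 0;-20 -14 0 0 0;-20 -14 0 0 0;-20 -14 0 0 0;-20 -14 0 0 0;-20 -14 0 0 0;-14 -10 0 0 0;0 0 0 -0.08 0;0 0 0 -0.08 0;0 0 0 0 0;0 0 0 0 0"}}

```text
time_s: 1.77
tool_pos: [0.452, 0.2725, 0.1986]
tool_rot: [-180.0, -0.0, 165.3]
force: [0.0, -0.7, 1.2]
grip_width: 0.0873
grasp_force: 0.0
```

Run:
```python
from h import *
o=telemetry.get_obs(); i=cams.read_camera('wrist'); cv2.imwrite('pics/w1.png',i)
print(o['time_s'],o['tool_pos'],o['tool_rot'],o['qpos'],o['force'])
np.save('o1.npy',o,allow_pickle=True)
```

```text
1.7667 [0.45198674 0.27252219 0.19862965] [-1.79989585e+02 -1.18738756e-02  1.65295811e+02] [-43.09085919   3.39246138   9.52439513 100.80854064  -0.58054152
  75.86202849  41.8549223 ] [ 0.01840558 -0.69983338  1.2116557 ]
```

View pics/w1.png

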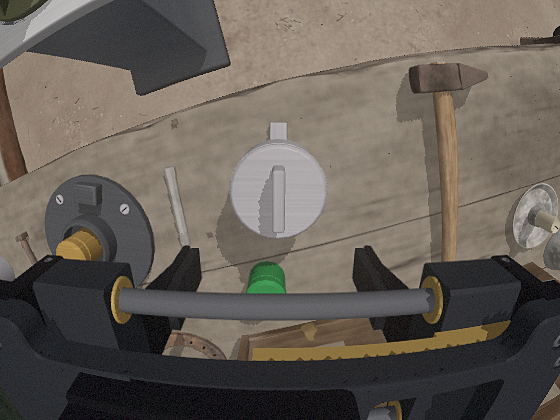

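Wrist view: the bar runs from (279,167) to (278.5,232), aligned with the tool, with the ear at (279,131). I'll check it against the estimate.

Run:
```python
from h import *
o=np.load('o1.npy',allow_pickle=True).item()
a,b=wpx(o,279,166.5,.102),wpx(o,278.5,232.5,.102); d=a-b
print((a+b)/2,np.degrees(np.arctan2(d[1],d[0])),np.hypot(*d[:2]),rot(o['tool_rot']).T@((a+b)/2-o['tool_pos'])*1000)
```

```text
[0.45022857 0.27534223 0.102     ] 165.0818788628386 0.06224737196770778 [ 2.39636069  2.29897321 96.62972804]
```

Call:
{"fn": "arm_command", "kwargs": {"series": "1 1 10 0 0;0 0 15 0 0;0 0 15 0 0;0 0 15 0 0;0 0 15 0 0;0 0 15 0 0;0 0 13 0 0;0 0 10 0 0;0 0 8 0 0;0 0 4 0 0;0 0 3 0 0;0 0 0 0 120;0 0 0 0 255;0 0 0 0 255;0 0 0 0 255;0 0 0 0 255;0 0 0 0 255;0 0 0 0 255;0 0 0 0 255", "squeeze": 50}}

```text
time_s: 3.4
tool_pos: [0.4514, 0.2746, 0.0759]
tool_rot: [180.0, 0.0, 165.5]
force: [-1.0, 0.6, -0.1]
grip_width: 0.0414
grasp_force: 0.0
```

Call:
{"fn": "arm_command", "kwargs": {"series": "0 0 0 0 255;0 0 0 0 255;0 0 0 0 255;0 0 0 0 255;0 0 0 0 255;0 0 0 0 255;0 0 0 0 255;0 0 0 0 255;0 0 0 0 255;0 0 0 0 255"}}

```text
time_s: 4.23
tool_pos: [0.4514, 0.2745, 0.0758]
tool_rot: [180.0, 0.0, 165.5]
force: [-0.6, -0.5, -0.0]
grip_width: 0.01
grasp_force: 50.0
```

Call:
{"fn": "arm_command", "kwargs": {"series": "0 0 -6 0 255;0 0 -14 0 255;0 0 -16 0 255;0 0 -16 0 255;0 0 -16 0 255;0 0 -16 0 255;0 0 -14 0 255;0 0 -9 0 255;0 0 -5 0 255;0 0 0 0 255;0 0 0 0 255"}}

```text
time_s: 5.15
tool_pos: [0.451, 0.2743, 0.1872]
tool_rot: [-180.0, -0.0, 165.5]
force: [-0.2, -0.7, -3.5]
grip_width: 0.01
grasp_force: 50.0
```

Call:
{"fn": "arm_command", "kwargs": {"series": "-2 -7 0 0 255;-5 -15 0 0 255;-6 -20 0 0 255;-6 -20 0 0 255;-6 -20 0 0 255;-6 -20 0 0 255;-6 -20 0 0 255;-6 -20 0 0 255;-6 -20 0 0 255;-6 -20 0 0 255;-6 -20 0 0 255;-6 -20 0 0 255;-6 -16 0 0 255;-4 -12 0 0 255;-2 -6 0 0 255;0 -1 0 0 255"}}

```text
time_s: 6.48
tool_pos: [0.4626, 0.0033, 0.1873]
tool_rot: [-180.0, -0.0, 165.2]
force: [0.7, -0.8, -3.4]
grip_width: 0.0102
grasp_force: 50.0
```

Call:
{"fn": "arm_command", "kwargs": {"series": "0 0 0 -0.06 255;0 0 0 -0.1 255;0 0 0 -0.1 255;0 0 0 -0.1 255;0 0 0 -0.1 255;0 0 0 -0.1 255;0 0 0 -0.1 255;0 0 0 -0.1 255;0 0 0 -0.09 255;0 0 0 -0.054 255;0 0 0 0 255;0 0 0 0 255"}}

```text
time_s: 7.48
tool_pos: [0.463, 0.0065, 0.1875]
tool_rot: [180.0, -0.0, -142.8]
force: [-1.1, -0.1, -3.3]
grip_width: 0.0103
grasp_force: 50.0
```

Run:
```python
from h import *
o=telemetry.get_obs(); i=cams.read_camera('wrist'); cv2.imwrite('pics/w2.png',i)
cv2.imwrite('pics/s2.png',cams.read_camera('side'))
j=cams.read_camera('side'); k=cv2.resize(j[100:270,190:350],None,fx=2.6,fy=2.6,interpolation=cv2.INTER_CUBIC)
w=cv2.resize(i,(480,360)) 
cv2.imwrite('pics/side2.png',k)
print(o['time_s'],o['tool_pos'],o['tool_rot'],o['qpos'],o['force'],o['grip_width'])
np.save('o2.npy',o,allow_pickle=True)
```

```text
7.4833 [0.46295593 0.00647761 0.18753769] [ 1.79972418e+02 -1.25730524e-02 -1.42784591e+02] [-32.02947424  -5.54671924  26.49293824 110.19296778   2.54317169
  74.81382647 120.90397358] [-1.07103841 -0.08601134 -3.34927029] 0.010257558689331744
```

View pics/w2.png

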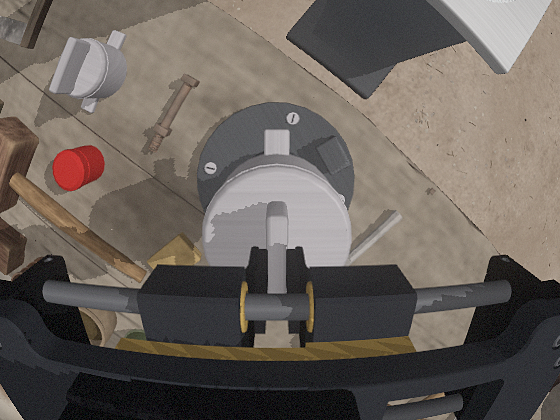

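View pics/side2.png

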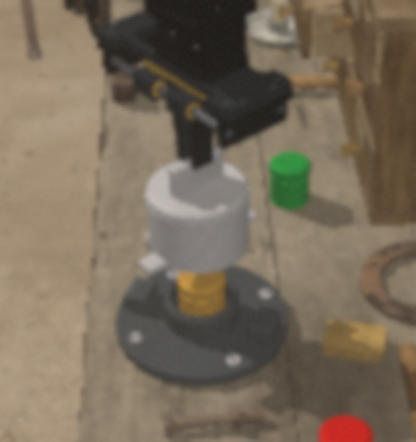

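Wrist view: ear tip at (277,130), lined up with the tool x axis, with the hook well off at (335,153). Side view: the cover hangs level above the brass canister. I'll check the in-hand offset from the ear tip and screws (293,118) and (210,168).

Run:
```python
from h import *
o=np.load('o2.npy',allow_pickle=True).item()
e=rot(o['tool_rot']).T@(wpx(o,277,130,.1197)-o['tool_pos'])*1000
print('ear tip tool',e,'centre x off',e[0]-69)
s=[wpx(o,293,118,.014),wpx(o,210,168,.014)];print('screws',s)
# screws as from the top camera
B=lambda u,v,z:px('top',215+(u-400)/4-.4,190+v/4-.4,z)
print([B(*q,.014) for q in[(548,84),(727,157),(654,338),(472,263)]])
```

```text
ear tip tool [67.44577033  0.44264854 67.85270973] centre x off -1.5542296697591098
screws [array([ 0.39278181, -0.02393896,  0.014     ]), array([ 0.49358078, -0.06480295,  0.014     ])]
[array([0.53339821, 0.03541111, 0.014     ]), array([ 0.49315331, -0.06475143,  0.014     ]), array([ 0.39324766, -0.02421425,  0.014     ]), array([0.43353486, 0.07581297, 0.014     ])]
```

Call:
{"fn": "arm_command", "kwargs": {"series": "1.5 -1 5 0 255;0 0 10 0 255;0 0 12 0 255;0 0 12 0 255;0 0 12 0 255;0 0 12 0 255;0 0 10 0 255;0 0 8 0 255;0 0 5 0 255;0 0 3 0 255;0 0 2 0 255;0 0 1 0 255;0 0 0 0 255"}}

```text
time_s: 8.72
tool_pos: [0.463, 0.0043, 0.096]
tool_rot: [-180.0, 0.0, -142.7]
force: [-0.5, -0.5, -3.9]
grip_width: 0.01
grasp_force: 50.0
```

Call:
{"fn": "arm_command", "kwargs": {"series": "0 0 2 0 255;0 0 2 0 255;0 0 1 0 255;0 0 1 0 255;0 0 0.5 0 255;0 0 0 0 255;0 0 0 0 255"}}

```text
time_s: 9.3
tool_pos: [0.4629, 0.004, 0.0897]
tool_rot: [-180.0, 0.0, -142.8]
force: [-1.6, -0.4, 2.1]
grip_width: 0.0102
grasp_force: 50.0
```

Call:
{"fn": "arm_command", "kwargs": {"series": "0 0 0 0.03 255;0 0 0 0.07 255;0 0 0 0.08 255;0 0 0 0.08 255;0 0 0 0.08 255;0 0 0 0.08 255;0 0 0 0.08 255;0 0 0 0.08 255;0 0 0 0.08 255;0 0 0 0.08 255;0 0 0 0.06 255;0 0 0 0.05 255;0 0 0 0.03 255;0 0 0 0 255"}}

```text
time_s: 10.47
tool_pos: [0.4635, 0.0046, 0.0897]
tool_rot: [179.9, 0.1, 166.8]
force: [1.0, 0.2, 0.3]
grip_width: 0.0101
grasp_force: 50.0
```

Run:
```python
from h import *
o=telemetry.get_obs();print(o['tool_pos'],o['tool_rot'],o['force'],o['wrist_torque'])
```

```text
[0.46349379 0.00461354 0.08971747] [1.79945022e+02 8.76752459e-02 1.66814135e+02] [1.00180213 0.19256554 0.26070386] [ 0.05938367 -0.02253908  0.08055003]
```

Free so far, about 9.5° left. I'll turn in small steps to the stop.

Call:
{"fn": "arm_command", "kwargs": {"series": "0 0 0 0.04 255;0 0 0 0.04 255;0 0 0 0.03 255;0 0 0 0.03 255;0 0 0 0.02 255;0 0 0 0.02 255;0 0 0 0.02 255;0 0 0 0 255;0 0 0 0 255"}}

```text
time_s: 11.22
tool_pos: [0.4632, 0.0044, 0.0897]
tool_rot: [180.0, 0.0, 155.4]
force: [0.7, 0.3, 4.1]
grip_width: 0.0099
grasp_force: 50.1
```

Run:
```python
from h import *
o=telemetry.get_obs();print(o['tool_pos'],o['tool_rot'],o['force'],o['wrist_torque'])
```

```text
[0.46323749 0.00437445 0.08965716] [1.79956798e+02 4.96834085e-02 1.55405413e+02] [0.74762602 0.32530478 4.0570273 ] [ 0.0836842  -0.06862261  0.14899291]
```

Call:
{"fn": "arm_command", "kwargs": {"series": "0 0 0 0.02 255;0 0 0 0.02 255;0 0 0 0.02 255;0 0 0 0 255;0 0 0 0 255"}}

```text
time_s: 11.63
tool_pos: [0.4633, 0.0044, 0.0896]
tool_rot: [180.0, 0.1, 152.0]
force: [-0.3, 0.7, 5.1]
grip_width: 0.0099
grasp_force: 50.9
```

Run:
```python
from h import *
o=telemetry.get_obs();print(o['tool_pos'],o['tool_rot'],o['force'],o['wrist_torque'])
```

```text
[0.46325105 0.00439932 0.0896423 ] [1.79959002e+02 5.20118460e-02 1.51966424e+02] [-0.25025891  0.70603539  5.13556718] [ 0.12016982 -0.22047863  0.41425448]
```

Torque is rising, so the stop has been reached. I'll release, lift and look.

Call:
{"fn": "arm_command", "kwargs": {"series": "0 0 0 0 255;0 0 0 0 0;0 0 0 0 0;0 0 0 0 0;0 0 0 0 0;0 0 0 0 0;0 0 0 0 0;0 0 0 0 0;0 0 0 0 0;0 0 0 0 0;0 0 0 0 0;0 0 0 0 0;0 0 0 0 0"}}

```text
time_s: 12.72
tool_pos: [0.4627, 0.0042, 0.0893]
tool_rot: [180.0, 0.0, 151.9]
force: [0.4, -0.8, 0.2]
grip_width: 0.0815
grasp_force: 0.0
```

Call:
{"fn": "arm_command", "kwargs": {"series": "0 0 -5 0 0;0 0 -10 0 0;0 0 -15 0 0;0 0 -15 0 0;0 0 -15 0 0;0 0 -15 0 0;0 0 -15 0 0;0 0 -12 0 0;0 0 -6 0 0;0 0 0 0 0;0 0 0 0 0"}}

```text
time_s: 13.63
tool_pos: [0.4628, 0.0042, 0.1975]
tool_rot: [180.0, 0.0, 151.9]
force: [-0.3, -0.7, -0.5]
grip_width: 0.0872
grasp_force: 0.0
```

Run:
```python
from h import *
o=telemetry.get_obs(); i=cams.read_camera('wrist'); cv2.imwrite('pics/w3.png',cv2.resize(i[60:270,150:410],None,fx=2.6,fy=2.6,interpolation=cv2.INTER_CUBIC))
print(o['time_s'],o['tool_pos'],o['tool_rot'],o['force'],o['grip_width'])
np.save('o3.npy',o,allow_pickle=True)
```

```text
13.6333 [0.46279757 0.00423538 0.19751854] [1.79965363e+02 2.43196290e-02 1.51935963e+02] [-0.3161288  -0.66172901 -0.50398726] 0.08715557333001399
```

View pics/w3.png

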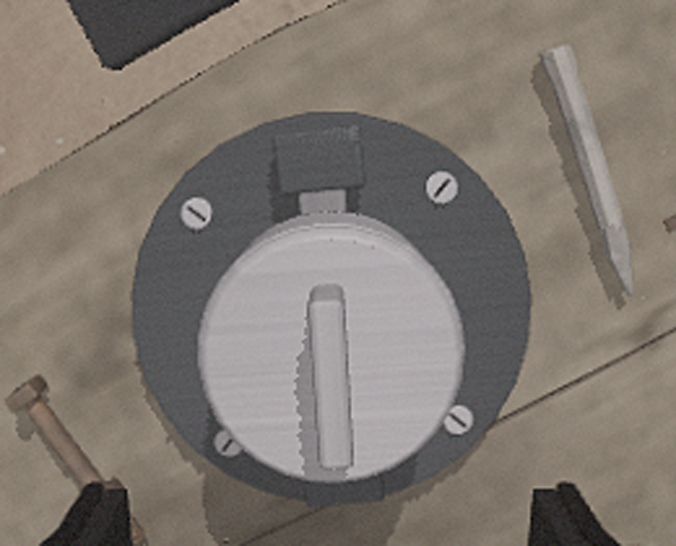

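The cover sits flat and centred. Its ear at crop (322,200) is under the hook at (318,160), the bar is in line with the hooks and the gripper is clear. As a last check I'll measure the bar angle from its ends (327,300) and (338,466), and the small cover's shift.

Run:
```python
from h import *
o=np.load('o3.npy',allow_pickle=True).item()
w=lambda u,v,z:wpx(o,150+u/2.6,60+v/2.6,z)
a,b=w(327,300,.116),w(338,466,.116);d=a-b;print((a+b)/2,np.degrees(np.arctan2(d[1],d[0])))
t=cams.read_camera('top');p=cv2.imread('pics/top0.png');s=np.s_[205:260,355:410]
print('small diff',cv2.absdiff(t[s],p[s]).mean(), cv2.phaseCorrelate(cv2.cvtColor(p[s],6).astype(float),cv2.cvtColor(t[s],6).astype(float)))
```

```text
[0.46380366 0.00547279 0.116     ] 155.7227245009041
small diff 27.39922865013774 ((-0.1603684328324384, 0.03590817381732592), 0.7305977304538932)
```

```bash
python3 -c "
from cell import env; print(env.sign_off())"
```

```text
the job is handed in; nothing more can be done
None
```

The large cover is on the pot over the canister, turned clockwise to the stop and released; the last images show it centred, its ear line about 1.5° off the pot's axis and the small cover unmoved. The job is handed in at about 14 s, with no verdict returned.

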